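# Load the pellet press four clicks and hold

## Task

Press the sample: first throw the blue selector lever of the hand pellet press from the white mark into the notch at the green mark, leaving the red ratchet lever at rest until that is done. Then swing the red lever counter-clockwise (seen from above), take up the free play, and count four clicks of the pawl by feel, not a fifth; the lever springs back if let go, so finish while still holding it there at the fourth click. Leave the other things on the bench where they are.

Things in the scene. Friction and masses are not known exactly. Their poses are not given: they have to be found in the camera images.
- press: Cream hand pellet press fixed to the bench: base 150 x 180 x 20 mm, two steel columns, crosshead top 143 mm above the bench, nothing on it taller than 230 mm. Origin: on the bench under the vertical spindle axis, about which the red lever and click drum turn. At yaw 0 its x points away from the robot, its y to the robot's left.
- ratchet_lever (a joint): Angle (rad) of the red lever about the spindle axis: 0 at rest on its stop, where its arm points 120 deg clockwise from the press's +x; grows counter-clockwise seen from above, to 1.35. A return spring asks about 6.5 N at the handle at rest, 9 N at 1 rad. With the pawl engaged there is 0.1 to 0.37 rad of free play (varies) before the first tooth; each click is 0.16 rad, 22 mm at the handle.
- lever_knob (a point): Mid-height of the red lever's upright round handle: 20 mm diameter, 48 mm tall (181 to 229 mm above the bench), 140 mm from the spindle axis; this point is 207 mm above the bench. Moves with the lever. The lever's steel arm is 22 mm wide and 10 mm thick, its top at 181 mm.
- selector (a joint): Angle (rad) of the blue selector about its vertical pivot: 0 in the notch at the white mark (pawl off), 0.70 in the notch at the green mark (pawl engaged), growing clockwise seen from above. At 0.70 its arm points along the press's +y. An over-centre spring snaps it into the nearer notch and keeps it there; about 5 N at the handle starts it.
- selector_knob (a point): Mid-height of the selector's upright round blue handle: 18 mm diameter, 48 mm tall (179 to 227 mm above the bench), 100 mm from the pivot; this point is 205 mm above the bench. Moves with the selector. The pivot lies 95 mm along the press's +y from the spindle axis.
- pawl_point (a point): Where the sprung pawl meets the drum (fixed), 64 mm along the press's +y from the spindle axis, 158 mm above the bench. Feel at the red handle: the push steps up 3 to 5 N as the first tooth is met, falls as the pawl climbs over the tip to 2 to 4 N below the plain spring, then steps up 5 to 8 N as the pawl drops into the gap: one click. The fifth step up is the gap after click four.
- click_drum: Aluminium drum, 110 mm across, on the spindle under the red lever, seven brass teeth 0.16 rad apart on part of its rim, a red line along its x axis. Turns with the lever but is clamped to it at a different angle each time. Origin on the spindle axis, 145 mm above the bench. Its x is 0.60 rad counter-clockwise from the press's x with the first tooth tip at the pawl, 0.16 rad more per tooth.
- jar: White screw-cap jar, 68 mm across, 100 mm tall; origin under its centre. Leave alone.
- tape: Pink roll of tape lying flat, 90 mm across, 20 mm high; origin under its centre. Leave alone.
- lid_tray: White card lid lying open side up, 120 x 150 x 30 mm; origin under its centre. Leave alone.
- carton: Pale blue carton, 55 x 240 x 50 mm; origin under its centre. Leave alone.
- beaker: Glass beaker, 66 mm across, 85 mm tall; origin under its centre. Leave alone.
- mortar: White mortar bowl, 90 mm across, 40 mm tall; origin under its centre. Leave alone.
- scoop: Steel sampling scoop lying flat, 180 mm long. Leave alone.
- vial: Small amber vial, 28 mm across, 55 mm tall; origin under its centre. Leave alone.

How it is judged:
On the way, in this order (a step that is already met when the one before it is completed fails the run):
1. the selector is in the notch at the green mark, with the red lever still at rest (value of joint selector above 0.62 rad and value of joint ratchet_lever below 0.08 rad), for 0.2 s.
2. the red lever is past the fourth tooth and before the fifth (angle between the x axis of click_drum and the x axis of press, either way round between 1.09 and 1.235 rad), for 0.3 s.
At the end, for the whole second after the job is handed in: The selector stays in the green notch, and the fingers hold the red lever still (contact over 1.5 N, under 0.1 rad/s) between the fourth and the fifth tooth tip: four clicks taken, the fifth not, i.e. drum angle between 1.09 and 1.235 rad from the press's x (all of step 2 and value of joint selector above 0.62 rad and velocity of joint ratchet_lever between -0.1 and 0.1 rad/s and contact force between the fingers and ratchet_lever above 1.5 N); the arm keeps its last pose, push and grip.
It fails at once if a fifth click was taken (angle between the x axis of click_drum and the x axis of press, either way round above 1.255 rad).
It fails at once if the red lever was swung with the selector out of the green notch (value of joint ratchet_lever above 0.1 rad and value of joint selector below 0.55 rad).
It fails at once if another thing on the bench was disturbed (distance of any of jar, tape, lid_tray, carton, beaker, mortar, scoop, vial from where it was at the start of the episode above 0.02 m).
It also fails if it takes over 67 s, if anything falls off the work surface, if the arm or the gripper's body presses on something with over 40 N, if the wrist force passes 120 N, or if a joint passes its speed limit or range.

## Robot

A 7-joint arm with a two-finger parallel gripper is mounted at the origin on the work surface. World frame = base frame: x ahead of the robot, y to its left, z up, the work surface at z = 0. Lengths are in m, angles in rad, forces in N, time in s.
With the tool pointing down it reaches from about 0.425 to 0.875 m from the base axis. Payload 4.7 kg.
Tool frame: the origin (TCP) lies midway between the tips of the shut fingers; the grasp point (between the pads) lies 19 mm behind it; x points along the fingers, y is the direction in which the jaws open and shut, and the axes are right-handed (so a half turn about x gives the same grasp; the last joint's range is limited). The gripper opens to 87 mm and grips with 3 to 60 N. Pads are 19 mm wide; open, the fingers measure 117 mm over their backs; the gripper's body (75 mm by 190 mm) begins 51 mm behind the grasp point.
Start: joints at [1.127, 0.321, -0.07, 1.45, 0.023, 1.371, -0.057], TCP at [0.287, -0.583, 0.184] pointing down, gripper open.
Joint ranges: [-2.86, 2.86], [-0.3, 2.09], [-1.38, 1.24], [0.06, 2.45], [-1.56, 4.7], [0.09, 2.05], [-2.69, 2.69]. Speed limits (rad/s): [2.57, 2.57, 3.14, 3.14, 3.14, 3.14, 3.14].

## Interface

Orientations are given as a rotation vector (axis times angle).
In Python, from bench import ctrl gives the robot as it stands. The module is installed in compiled form; this text tells all that it offers.
- The arm moves only by the shell command python3 -m jog 'ROWS' [FORCE]. ROWS is JSON, a list of rows, each an object with "rot": the turn, a rotation vector about the tool's x, y, z in units of 5 degrees (1.0 is 5 degrees), a list of three; "travel": the shift along the tool's x, y, z in units of 0.3 m (1.0 is 0.3 m), a list of three; "jaw": the closure, from -1 (fully open) to 1 (shut), so that 0 is half open. In form: [{"rot": [ax, ay, az], "travel": [tx, ty, tz], "jaw": jaw}, ...]. A call has 1 to 8 rows; each row shifts and turns the commanded pose from where the row before left it, along the tool's axes as they then stand; what a row does not reach is not made up. A row lasts 1/10 s, in which the tool goes at most 50 mm and 8.59 degrees, less where a joint would pass 70% of its speed; a pose out of reach is approached as far as the arm can. A call with a number of a shift or a turn outside -1 to 1 is refused whole. A call with a gripper value outside its range is refused whole. The fingers move at their own pace and stop on an object; FORCE is the grip in N (left out, the last holds). Time passes only in rows, so rows that do not move let the fingers close. It gives the time, the measured TCP pose, the force and the opening at its end, in the units of the state.
- ctrl.get_state(): the state, without advancing time (a new reading comes with each control period).
- ctrl.get_image(name): name is "scene" or "top" or "wrist"; returns the picture (400x640x3 uint8, red, green, blue); there is no depth.
- ctrl.camera_model(name): a dict with "mtx" (3x3 intrinsics, pixels), "extrinsics" (4x4, takes a point from world to camera coordinates); the wrist camera has in their place "hand_eye" (4x4, takes a point from camera to tool coordinates, whose origin is the TCP and whose axes are the tool frame's). Camera axes: x right, y up, looking along -z (the intrinsics and any distortion apply to the point x, -y, -z); pixel columns grow to the right and rows downward; lengths in m; the calibration is good to about 2 mm. A picture is of the moment at which its call begins: read the wrist's pose just before it. camera_model takes no time and is no camera call.
- ctrl.close_job(): hands the job in, once; it reports no verdict.
The state is a dict: "time": time; "joint_positions": joint angles; "qd": joint speeds; "joint_torque": joint torques, N m; "position": TCP position; "tool_rot": TCP orientation; "ft_force": force on the tool from outside, world axes, zero at the start; "torque": the same for the moment, N m; "grip_width": opening from 0.0 (shut) to 1.0 (fully open).
Only numpy, scipy, OpenCV 4.12 (cv2) and the standard library are available. Lean on these libraries where they do the work, as an engineer would, in place of code of your own. Each camera call takes 0.05 s, during which the arm holds its last target.

## Working session

There is one attempt and no reset: what is moved stays moved. The work goes in short steps, Python scripts to look and compute and a shell command to move; the robot and the scene stay as the last step left them, time stands still between calls to the robot, and variables do not carry over. Pictures are saved under pics/ and viewed, and the job is handed in when it is done.

```bash
mkdir -p pics; ls
python3 - <<'E'
from bench import ctrl
import cv2,json,numpy as np
s=ctrl.get_state()
for k,v in s.items(): print(k,np.round(v,3))
for n in ["scene","top","wrist"]:
    im=ctrl.get_image(n); cv2.imwrite(f"pics/{n}0.png",im[:,:,::-1])
    m=ctrl.camera_model(n); print(n,{k:np.round(v,4).tolist() if not isinstance(v,str) else v for k,v in m.items()})
E
```

```text
pics
time 0.0
joint_positions [ 1.127  0.322 -0.07   1.452  0.023  1.371 -0.057]
qd [ 0.    -0.003  0.    -0.002  0.001 -0.001  0.001]
joint_torque [-0.0000e+00 -4.9129e+01 -4.0400e-01 -3.1252e+01 -6.4000e-02  4.4000e-02
  0.0000e+00]
position [ 0.287 -0.583  0.183]
tool_rot [ 1.967  0.46  -1.968]
ft_force [-0.373  0.13   0.041]
torque [-0.008  0.043 -0.047]
grip_width 1.002
scene {'mtx': [[416.9015, 0.0, 322.1539], [0.0, 416.9015, 197.1383], [0.0, 0.0, 1.0]], 'extrinsics': [[-0.6319, 0.775, -0.0109, 0.3598], [-0.5006, -0.3973, 0.7691, 0.1597], [0.5917, 0.4915, 0.639, -1.4941], [0.0, 0.0, 0.0, 1.0]]}
top {'mtx': [[414.6339, 0.0, 313.2162], [0.0, 414.6339, 193.3941], [0.0, 0.0, 1.0]], 'extrinsics': [[-0.0223, -0.9997, 0.0104, 0.0035], [0.9917, -0.0208, 0.1269, -0.5623], [-0.1267, 0.0132, 0.9919, -1.1395], [0.0, 0.0, 0.0, 1.0]]}
wrist {'mtx': [[288.6707, 0.0, 316.5066], [0.0, 288.6707, 201.9597], [0.0, 0.0, 1.0]], 'hand_eye': [[0.0002, 0.2782, -0.9605, -0.2001], [1.0, 0.0005, 0.0003, 0.0001], [0.0006, -0.9605, -0.2782, -0.0754], [0.0, 0.0, 0.0, 1.0]]}
```

View pics/scene0.png

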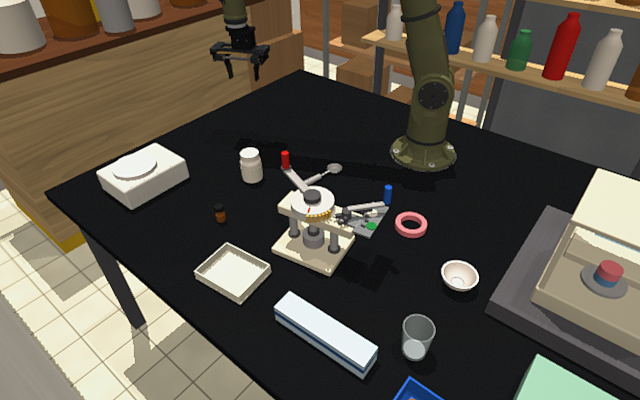

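View pics/top0.png

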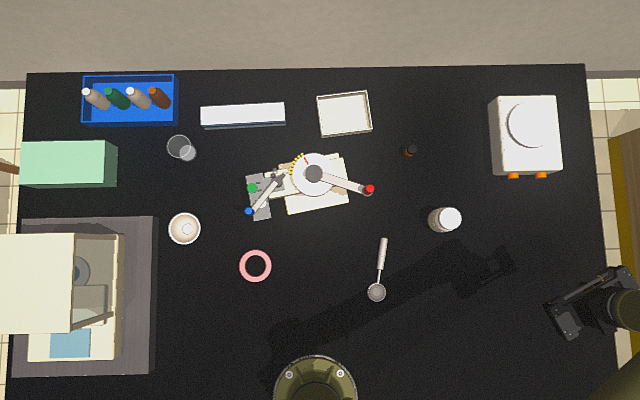

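View pics/wrist0.png

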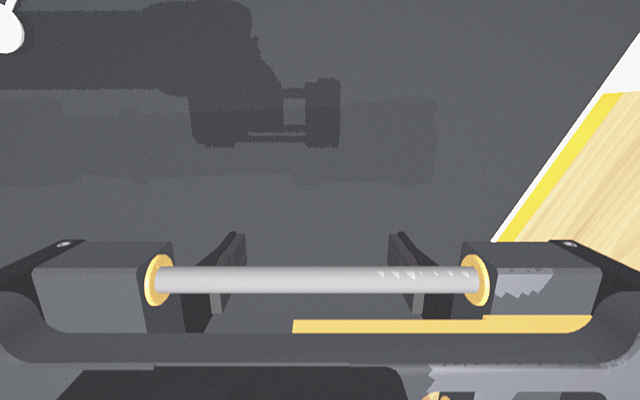

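```bash
cat > h.py <<'E'
import numpy as np,cv2
from bench import ctrl
from scipy.spatial.transform import Rotation as R
def proj(n,P):
    m=ctrl.camera_model(n);P=np.atleast_2d(P)
    c=P@np.array(m['extrinsics'])[:3,:3].T+np.array(m['extrinsics'])[:3,3]
    u=c*[1,-1,-1]; u=u@np.array(m['mtx']).T
    return u[:,:2]/u[:,2:]
def ray(n,px,z):
    m=ctrl.camera_model(n);E=np.array(m['extrinsics'])
    d=np.linalg.inv(m['mtx'])@[px[0],px[1],1]*[1,-1,-1]
    d=E[:3,:3].T@d; o=-E[:3,:3].T@E[:3,3]
    return o+d*(z-o[2])/d[2]
def blobs(im,col):
    hsv=cv2.cvtColor(im,cv2.COLOR_RGB2HSV)
    if col=='red': m=((hsv[...,0]<6)|(hsv[...,0]>174))&(hsv[...,1]>190)&(hsv[...,2]>80)
    else: m=(abs(hsv[...,0].astype(int)-110)<10)&(hsv[...,1]>170)&(hsv[...,2]>60)
    n,l,s,c=cv2.connectedComponentsWithStats(m.astype(np.uint8))
    return [(s[i].tolist(),c[i].round(2).tolist()) for i in range(1,n) if s[i,4]>6]
E
python3 - <<'E'
from h import *
for n in ['top','scene']:
    im=cv2.imread(f'pics/{n}0.png')[:,:,::-1].copy()
    for c in ['red','blue']: print(n,c,[b for b in blobs(im,c) if 150<b[1][0]<450])
im=cv2.imread('pics/top0.png')[130:230,230:390]
cv2.imwrite('pics/topc.png',cv2.resize(im,None,fx=5,fy=5,interpolation=cv2.INTER_NEAREST))
im=cv2.imread('pics/scene0.png')[145:275,260:400]
cv2.imwrite('pics/scenec.png',cv2.resize(im,None,fx=4.5,fy=4.5,interpolation=cv2.INTER_NEAREST))
E
```

```text
top red [([366, 185, 8, 9, 51], [369.59, 188.18])]
top blue [([244, 207, 10, 9, 54], [248.46, 210.81])]
scene red [([281, 150, 9, 19, 126], [285.0, 158.87])]
scene blue [([383, 184, 10, 21, 150], [387.28, 193.83]), ([275, 312, 7, 5, 7], [278.0, 314.29]), ([283, 318, 81, 55, 111], [324.5, 345.9]), ([393, 376, 52, 24, 641], [415.26, 391.05])]
```

```bash
sleep 1
```

```text
(no output)
```

View pics/topc.png

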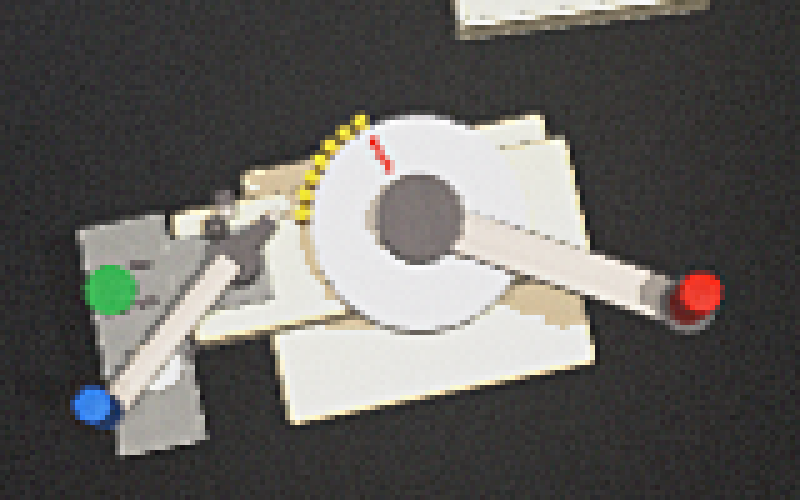

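View pics/scenec.png

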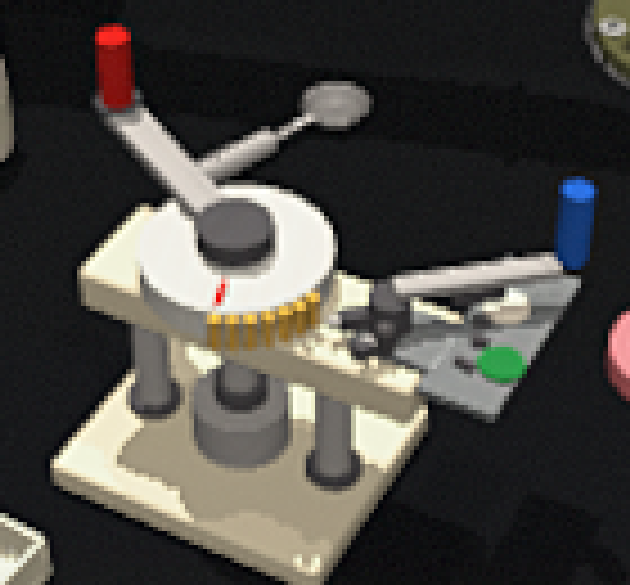

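```bash
cat >> h.py <<'E'
def pts(p,th=0.,sel=0.):
    X,Y,a=p
    c,s=np.cos(a),np.sin(a); M=np.array([[c,-s],[s,c]])
    w=lambda x,y,z:np.r_[M@[x,y]+[X,Y],z]
    b=np.deg2rad(-120)+th; g=np.pi/2+0.7-sel
    red=lambda z:w(.14*np.cos(b),.14*np.sin(b),z)
    blue=lambda z:w(.1*np.cos(g),.095+.1*np.sin(g),z)
    return red,blue,w
E
python3 - <<'E'
from h import *
from scipy.optimize import least_squares
def f(p):
    r,b,w=pts(p)
    e=[]
    # base corners: near-left and right corner in the top picture
    for q,t in zip([w(-.09,.075,.02),w(-.09,-.075,.02)],[(0,0)]*2): pass
    e+=list((proj('scene',r(.2045))[0]-[285,158.9])); e+=list((proj('scene',b(.2025))[0]-[387.3,193.8]))
    e+=list((proj('top',r(.222))[0]-[369.6,188.2])); e+=list((proj('top',b(.222))[0]-[248.5,210.8]))
    return e
s=least_squares(f,[.55,0,.17]);print(s.x,np.degrees(s.x[2]),s.fun.round(2))
r,b,w=pts(s.x);print('red',r(.207),'blue0',b(.205),'blue1',pts(s.x,0,.7)[1](.205),'pivot',w(0,.095,0))
for n,(x0,y0,k) in {'top':(230,130,5),'scene':(260,145,4.5)}.items():
    im=cv2.imread('pics/topc.png' if n=='top' else 'pics/scenec.png')
    P=[w(x,y,z) for x in(-.075,.075) for y in(-.09,.09) for z in (0,.02)]+[w(x,y,.02) for x in(-.09,.09) for y in(-.075,.075)]+[r(.181),r(.229),b(.179),b(.227),w(0,0,.158),w(0,.064,.158),w(0,.095,.15)]
    P+=[w(.055*np.cos(t),.055*np.sin(t),.158) for t in np.arange(0,6.3,.3)]
    for q in proj(n,np.array(P)):
        cv2.circle(im,tuple(int(v) for v in ((q-[x0,y0]+.5)*k)),3,(255,0,255),-1)
    cv2.imwrite(f'pics/ov_{n}.png',im)
for a,z in [((378/5+230-.5,147/5+130-.5),.158)]:
    q=ray('top',a,z)-w(0,0,.158); print('line ang',np.arctan2(q[1],q[0])-s.x[2], np.hypot(*q[:2]))
E
```

```text
[ 0.59427522 -0.00988455  0.18303551] 10.487162419437286 [ 0.19  0.91 -0.01  0.44  0.28  0.27  0.31  0.2 ]
red [ 0.54751269 -0.14184389  0.207     ] blue0 [0.49971683 0.1470094  0.205     ] blue1 [0.55878225 0.18185811 0.205     ] pivot [0.57698377 0.08352854 0.        ]
line ang 0.29244496518108104 0.047215449409749984
```

View pics/ov_top.png

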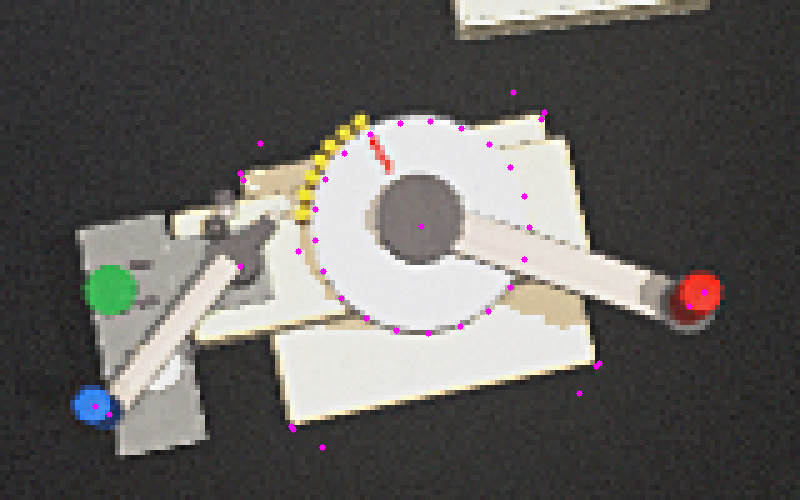

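View pics/ov_scene.png

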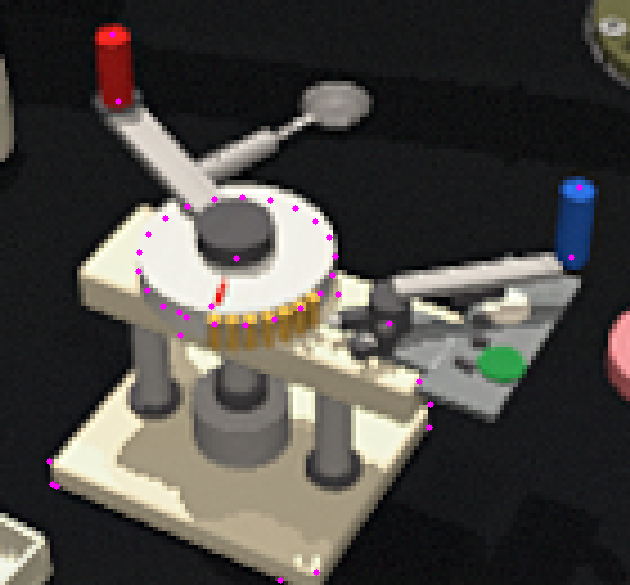

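```bash
cat >> h.py <<'E'
PRESS=np.array([.5943,-.0099,.1830])
def to(pos,jawdeg):
    """remaining move to TCP pos, tool down, jaw axis at jawdeg (mod 180)"""
    s=ctrl.get_state(); A=R.from_rotvec(s['tool_rot']).as_matrix()
    best=None
    for k in (0,180):
        a=np.deg2rad(jawdeg+k); y=np.array([np.cos(a),np.sin(a),0]); x=np.array([0,0,-1.]); z=np.cross(x,y)
        B=np.c_[x,y,z]; rv=R.from_matrix(A.T@B).as_rotvec()
        if best is None or np.linalg.norm(rv)<np.linalg.norm(best): best,BB=rv,B
    d=np.array(pos)-s['position']
    print('t',round(s['time'],2),'pos',np.round(s['position'],4),'F',np.round(s['ft_force'],2),'w',round(s['grip_width'],3),'j7',np.round(s['joint_positions'][6],2),'j',np.round(s['joint_positions'],2))
    print('jaw now deg',np.round(np.degrees(np.arctan2(A[1,1],A[0,1])),2),'xaxis',A[:,0].round(4))
    print('dworld',d.round(4),'travel units now-axes',(A.T@d/.3).round(4),'target-axes',(BB.T@d/.3).round(4),'rot units',(np.degrees(best)/5).round(3))
E
python3 -c "
from h import *
to([.4997,.147,.27],40)
to([.5475,-.1418,.27],-19.5)"
```

```text
t 0.15 pos [ 0.287  -0.5826  0.1831] F [ 0.71 -0.1  -0.53] w 1.002 j7 -0.06 j [ 1.13  0.32 -0.07  1.45  0.02  1.37 -0.06]
jaw now deg -63.77 xaxis [-7.0e-04  1.3e-03 -1.0e+00]
dworld [0.2127 0.7296 0.0869] travel units now-axes [-0.287  -1.8688 -1.7108] target-axes [-0.2896 -2.1064  1.4074] rot units [1.5246e+01 1.2000e-02 1.4000e-02]
t 0.15 pos [ 0.287  -0.5826  0.1831] F [ 0.71 -0.1  -0.53] w 1.002 j7 -0.06 j [ 1.13  0.32 -0.07  1.45  0.02  1.37 -0.06]
jaw now deg -63.77 xaxis [-7.0e-04  1.3e-03 -1.0e+00]
dworld [0.2605 0.4408 0.0869] travel units now-axes [-0.2884 -0.9348 -1.4283] target-axes [-0.2896  0.3279 -1.675 ] rot units [-8.854e+00 -6.000e-03  1.700e-02]
```

```bash
cat >> h.py <<'E'
def plan(pos,jawdeg,n,m=8):
    """suggest n equal rows to the pose (y axis exactly at jawdeg); print first m"""
    s=ctrl.get_state(); A=R.from_rotvec(s['tool_rot']).as_matrix()
    now=np.degrees(np.arctan2(A[1,1],A[0,1])); dj=(jawdeg-now+180)%360-180
    d=np.array(pos)-s['position']
    print('t',round(s['time'],2),'pos',np.round(s['position'],4),'F',np.round(s['ft_force'],2),'w',round(s['grip_width'],3),'jaw',now.round(2),'j',np.round(s['joint_positions'],2))
    print('left',d.round(4),'turn',dj.round(2))
    for i in range(min(n,m)):
        a=np.deg2rad(now+dj*(i+.5)/n); y=np.array([np.cos(a),np.sin(a),0]); x=np.array([0,0,-1.]); z=np.cross(x,y)
        print('rotx %.2f travel'%(-dj/n/5),(np.c_[x,y,z].T@d/n/.3).round(3).tolist())
E
python3 -c "
from h import *
plan([.4997,.147,.27],35,20)"
```

```text
t 0.15 pos [ 0.287  -0.5826  0.1831] F [ 0.71 -0.1  -0.53] w 1.002 jaw -63.77 j [ 1.13  0.32 -0.07  1.45  0.02  1.37 -0.06]
left [0.2127 0.7296 0.0869] turn 98.77
rotx -0.99 travel [-0.014, -0.09, -0.089]
rotx -0.99 travel [-0.014, -0.082, -0.097]
rotx -0.99 travel [-0.014, -0.073, -0.104]
rotx -0.99 travel [-0.014, -0.064, -0.109]
rotx -0.99 travel [-0.014, -0.054, -0.115]
rotx -0.99 travel [-0.014, -0.044, -0.119]
rotx -0.99 travel [-0.014, -0.034, -0.122]
rotx -0.99 travel [-0.014, -0.023, -0.125]
```

```bash
python3 -m jog '[{"rot":[-1,0,0],"travel":[-0.06,-0.08,-0.09],"jaw":-1},{"rot":[-1,0,0],"travel":[-0.06,-0.07,-0.1],"jaw":-1},{"rot":[-1,0,0],"travel":[-0.06,-0.06,-0.1],"jaw":-1},{"rot":[-1,0,0],"travel":[-0.06,-0.05,-0.11],"jaw":-1},{"rot":[-1,0,0],"travel":[-0.05,-0.05,-0.11],"jaw":-1},{"rot":[-1,0,0],"travel":[0,-0.04,-0.12],"jaw":-1},{"rot":[-1,0,0],"travel":[0,-0.03,-0.12],"jaw":-1},{"rot":[-1,0,0],"travel":[0,-0.02,-0.12],"jaw":-1}]' 20; python3 -c "
from h import *
plan([.4997,.147,.26],35,12)"
```

```text
time: 0.95
position: [0.3942, -0.31, 0.2709]
tool_rot: [1.505, 0.986, -1.505]
ft_force: [-0.7, -0.6, 0.7]
grip_width: 0.999
t 0.95 pos [ 0.3942 -0.31    0.2709] F [-0.65 -0.63  0.68] w 0.999 jaw -23.56 j [ 0.92 -0.01 -0.31  1.66 -0.    1.49  0.21]
left [ 0.1055  0.457  -0.0109] turn 58.56
rotx -0.98 travel [0.003, -0.018, -0.129]
rotx -0.98 travel [0.003, -0.007, -0.13]
rotx -0.98 travel [0.003, 0.004, -0.13]
rotx -0.98 travel [0.003, 0.015, -0.129]
rotx -0.98 travel [0.003, 0.026, -0.128]
rotx -0.98 travel [0.003, 0.037, -0.125]
rotx -0.98 travel [0.003, 0.047, -0.122]
rotx -0.98 travel [0.003, 0.057, -0.117]
```

```bash
python3 -m jog '[{"rot":[-1,0,0],"travel":[0,-0.02,-0.13],"jaw":-1},{"rot":[-1,0,0],"travel":[0,-0.01,-0.13],"jaw":-1},{"rot":[-1,0,0],"travel":[0,0.005,-0.13],"jaw":-1},{"rot":[-1,0,0],"travel":[0,0.015,-0.13],"jaw":-1},{"rot":[-1,0,0],"travel":[0,0.025,-0.13],"jaw":-1},{"rot":[-1,0,0],"travel":[0,0.035,-0.125],"jaw":-1},{"rot":[-1,0,0],"travel":[0,0.05,-0.12],"jaw":-1},{"rot":[-1,0,0],"travel":[0,0.06,-0.12],"jaw":-1}]' 20; python3 -c "
from h import *
plan([.4997,.147,.26],35,4)"
```

```text
time: 1.75
position: [0.4764, -0.0066, 0.2709]
tool_rot: [0.995, 1.331, -0.996]
ft_force: [0.8, 0.2, -0.2]
grip_width: 1.001
t 1.75 pos [ 0.4764 -0.0066  0.2709] F [ 0.78  0.21 -0.22] w 1.001 jaw 16.41 j [ 0.63 -0.07 -0.63  1.7  -0.04  1.5   0.29]
left [ 0.0233  0.1536 -0.0109] turn 18.59
rotx -0.93 travel [0.009, 0.06, -0.115]
rotx -0.93 travel [0.009, 0.069, -0.11]
rotx -0.93 travel [0.009, 0.077, -0.104]
rotx -0.93 travel [0.009, 0.085, -0.097]
```

```bash
python3 -m jog '[{"rot":[-0.93,0,0],"travel":[0,0.06,-0.115],"jaw":-1},{"rot":[-0.93,0,0],"travel":[0,0.07,-0.11],"jaw":-1},{"rot":[-0.93,0,0],"travel":[0,0.077,-0.104],"jaw":-1},{"rot":[-0.93,0,0],"travel":[0,0.085,-0.097],"jaw":-1},{"rot":[0,0,0],"travel":[0,0,0],"jaw":-1},{"rot":[0,0,0],"travel":[0,0,0],"jaw":-1}]' 20
python3 - <<'E'
from h import *
plan([.4997,.147,.19],35,4)
cv2.imwrite('pics/w1.png',ctrl.get_image('wrist')[:,:,::-1])
cv2.imwrite('pics/s1.png',ctrl.get_image('scene')[:,:,::-1])
E
```

```text
time: 2.35
position: [0.5063, 0.1454, 0.2705]
tool_rot: [0.749, 1.438, -0.75]
ft_force: [-0.6, -0.5, 0.1]
grip_width: 1.0
t 2.35 pos [0.5063 0.1454 0.2705] F [-0.65 -0.55  0.08] w 1.0 jaw 34.94 j [ 0.44  0.08 -0.81  1.59  0.06  1.5   0.24]
left [-0.0066  0.0016 -0.0805] turn 0.06
rotx -0.00 travel [0.067, -0.004, -0.004]
rotx -0.00 travel [0.067, -0.004, -0.004]
rotx -0.00 travel [0.067, -0.004, -0.004]
rotx -0.00 travel [0.067, -0.004, -0.004]
```

View pics/w1.png

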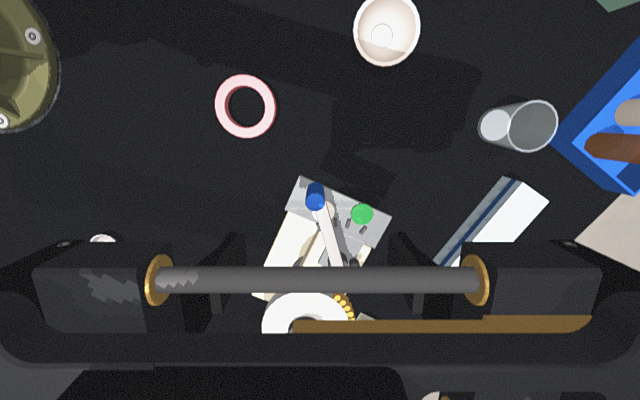

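View pics/s1.png

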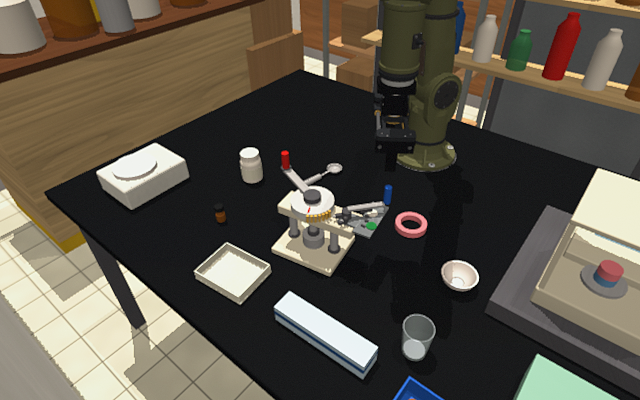

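```bash
cat >> h.py <<'E'
def wproj(P,s=None):
    s=s or ctrl.get_state(); A=R.from_rotvec(s['tool_rot']).as_matrix()
    m=ctrl.camera_model('wrist');H=np.array(m['hand_eye'])
    t=(np.atleast_2d(P)-s['position'])@A; c=(t-H[:3,3])@H[:3,:3]
    u=(c*[1,-1,-1])@np.array(m['mtx']).T; return u[:,:2]/u[:,2:]
E
python3 - <<'E'
from h import *
print(proj('scene',[.5063,.1454,.27]),proj('scene',[.5063,.1454,.35]),proj('scene',[.4997,.147,.205]),proj('scene',[0,0,0]))
print('tcp in wrist',wproj([.5063,.1454,.2705]),'blue',wproj([[.4997,.147,.205],[.4997,.147,.227]]))
E
```

```text
[[387.76537677 172.4949942 ]] [[391.08975355 142.57160947]] [[387.38536309 193.42741329]] [[422.55274482 152.57005913]]
tcp in wrist [[319.04856945 223.29510496]] blue [[313.78782256 194.19094824]
 [313.53894681 200.52971622]]
```

```bash
python3 -m jog '[{"rot":[0,0,0],"travel":[0.067,-0.008,-0.008],"jaw":-1},{"rot":[0,0,0],"travel":[0.067,-0.007,-0.007],"jaw":-1},{"rot":[0,0,0],"travel":[0.067,0,0],"jaw":-1},{"rot":[0,0,0],"travel":[0.067,0,0],"jaw":-1},{"rot":[0,0,0],"travel":[0,0,0],"jaw":0.2},{"rot":[0,0,0],"travel":[0,0,0],"jaw":0.4}]' 15
python3 - <<'E'
from h import *
plan([.4997,.147,.19],35,1)
E
python3 -m jog '[{"rot":[0,0,0],"travel":[0,0,0],"jaw":1},{"rot":[0,0,0],"travel":[0,0,0],"jaw":1},{"rot":[0,0,0],"travel":[0,0,0],"jaw":1},{"rot":[0,0,0],"travel":[0,0,0],"jaw":1}]' 15
python3 - <<'E'
from h import *
plan([.4997,.147,.19],35,1)
E
```

```text
time: 3.05
position: [0.5006, 0.1445, 0.1909]
tool_rot: [0.752, 1.436, -0.753]
ft_force: [0.9, 0.1, 0.9]
grip_width: 0.896
t 3.05 pos [0.5006 0.1445 0.1909] F [0.85 0.11 0.94] w 0.896 jaw 34.7 j [ 0.44  0.1  -0.81  1.73  0.07  1.34  0.22]
left [-0.0009  0.0025 -0.0009] turn 0.3
rotx -0.06 travel [0.003, 0.002, -0.009]
time: 3.45
position: [0.5007, 0.1458, 0.191]
tool_rot: [0.751, 1.436, -0.751]
ft_force: [-0.6, -0.1, 0.5]
grip_width: 0.537
t 3.45 pos [0.5007 0.1458 0.191 ] F [-0.6  -0.13  0.47] w 0.537 jaw 34.83 j [ 0.44  0.1  -0.81  1.73  0.07  1.34  0.22]
left [-0.001   0.0012 -0.001 ] turn 0.17
rotx -0.03 travel [0.003, -0.0, -0.005]
```

```bash
python3 -m jog '[{"rot":[0,0,0],"travel":[0,0,0],"jaw":1},{"rot":[0,0,0],"travel":[0,0,0],"jaw":1},{"rot":[0,0,0],"travel":[0,0,0],"jaw":1},{"rot":[0,0,0],"travel":[0,0,0],"jaw":1},{"rot":[0,0,0],"travel":[0,0,0],"jaw":1}]' 15
python3 - <<'E'
from h import *
plan([.4997,.147,.19],35,1)
s=ctrl.get_state(); A=R.from_rotvec(s['tool_rot']).as_matrix()
p0=pts(PRESS,0,0)[1](0)
for q in np.arange(1,9)*.74/8:
    p1=pts(PRESS,0,q)[1](0); print((A.T@(p1-p0)/.3).round(3)); p0=p1
E
```

```text
time: 3.95
position: [0.5004, 0.1458, 0.1905]
tool_rot: [0.751, 1.437, -0.751]
ft_force: [0.3, 0.1, 0.1]
grip_width: 0.077
t 3.95 pos [0.5004 0.1458 0.1905] F [0.31 0.1  0.06] w 0.077 jaw 34.83 j [ 0.44  0.1  -0.81  1.73  0.07  1.34  0.22]
left [-0.0007  0.0012 -0.0005] turn 0.17
rotx -0.03 travel [0.002, 0.0, -0.005]
[-0.     0.03  -0.007]
[-0.     0.031 -0.004]
[-0.     0.031 -0.001]
[-0.     0.031  0.002]
[-0.     0.031  0.004]
[-0.     0.03   0.007]
[-0.     0.029  0.01 ]
[-0.     0.028  0.013]
```

Run:
```python
from h import *
im=ctrl.get_image('wrist')[:,:,::-1]
cv2.imwrite('pics/w2.png',im)
a=ctrl.get_image('scene')[100:230,300:460,::-1]
cv2.imwrite('pics/s2.png',cv2.resize(a,None,fx=5,fy=4.6))
print(wproj([[.4997,.147,.205],[.4997,.147,.227]]), wproj(ctrl.get_state()['position']))
```

```text
[[318.07020752 231.55988995]
 [318.25677193 245.00378663]] [[317.79324266 225.96937159]]
```

View pics/w2.png

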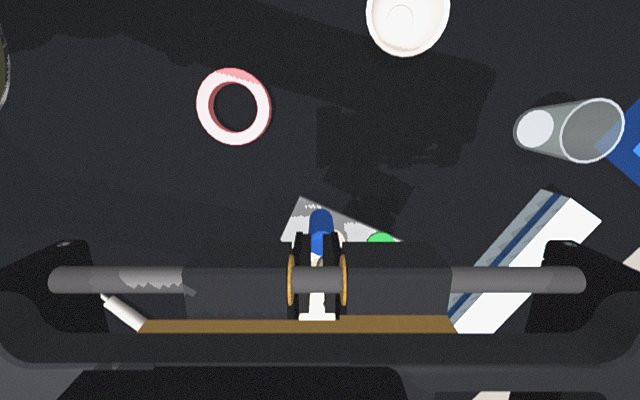

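View pics/s2.png

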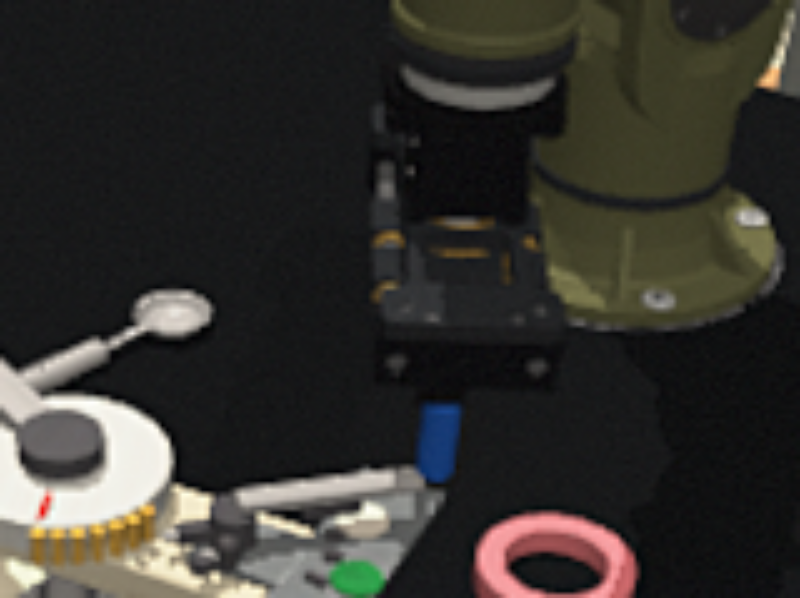

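Run:
```python
from h import *
im=cv2.imread('pics/w2.png')[190:340,240:400]
im=cv2.convertScaleAbs(im,alpha=1.8,beta=30)
cv2.imwrite('pics/w2c.png',cv2.resize(im,None,fx=4,fy=4,interpolation=cv2.INTER_NEAREST))
im=cv2.imread('pics/s2.png'); cv2.imwrite('pics/s2c.png',cv2.convertScaleAbs(im[150:550,300:620],alpha=3,beta=40))
```

```text
(no output)
```

View pics/w2c.png

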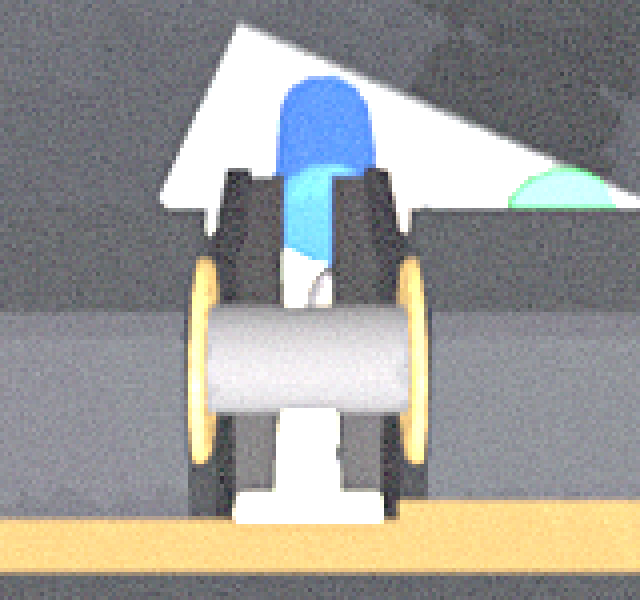

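View pics/s2c.png

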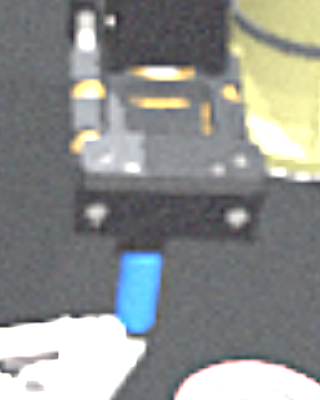

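Run:
```python
from h import *
for z in (.183,.2,.22,.24): print(z,proj('scene',[.287,-.5826,z]))
A=R.from_rotvec([1.967,.46,-1.968]).as_matrix()
for sgn in(-1,1):
  for x in (0,-.02,-.04,-.07): print(sgn,x,proj('scene',np.array([.287,-.5826,.183])+A@[x,sgn*.0435,0]))
im=cv2.imread('pics/scene0.png')[20:100,190:290]
cv2.imwrite('pics/s0g.png',cv2.resize(cv2.convertScaleAbs(im,alpha=1.6,beta=30),None,fx=7,fy=7,interpolation=cv2.INTER_NEAREST))
im=cv2.imread('pics/s1.png')[80:210,340:450]
cv2.imwrite('pics/s1g.png',cv2.resize(cv2.convertScaleAbs(im,alpha=2.5,beta=30),None,fx=4.5,fy=4.5,interpolation=cv2.INTER_NEAREST))
```

```text
0.183 [[245.38417483  88.75773649]]
0.2 [[244.76957158  84.28748716]]
0.22 [[244.03487967  78.94378607]]
0.24 [[243.28730134  73.50635705]]
-1 0 [[256.87299488  89.82057639]]
-1 -0.02 [[256.23641631  84.53548226]]
-1 -0.04 [[255.58869809  79.15790294]]
-1 -0.07 [[254.59558578  70.91274315]]
1 0 [[234.0153314   87.70599573]]
1 -0.02 [[233.18928451  82.45841887]]
1 -0.04 [[232.34893598  77.1199889 ]]
1 -0.07 [[231.06077447  68.93676516]]
```

View pics/s0g.png

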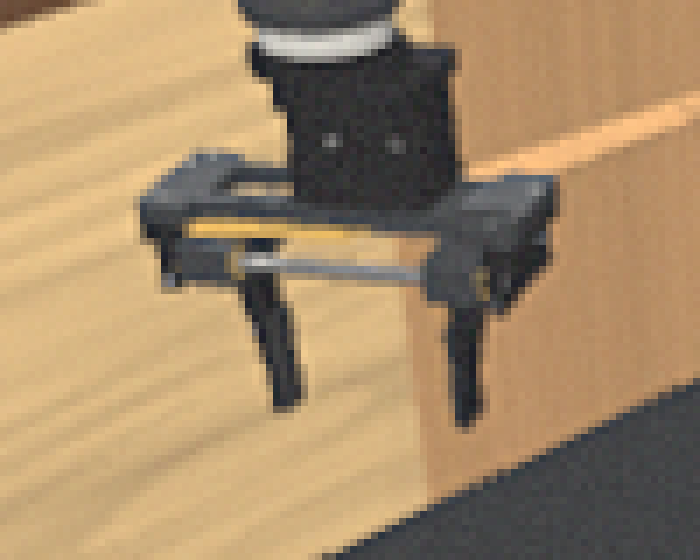

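View pics/s1g.png

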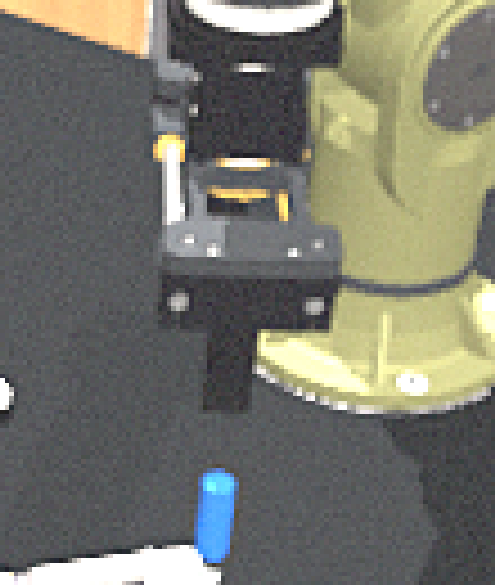

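The fingertips in both views sit about 36 mm above the reported TCP, so the jaws closed over the handle's top. I'll reopen and go lower.

```bash
python3 -m jog '[{"rot":[0,0,0],"travel":[0,0,0],"jaw":-0.5},{"rot":[0,0,0],"travel":[0,0,0],"jaw":-0.5},{"rot":[0,0,0],"travel":[0,0,0],"jaw":-0.5},{"rot":[0,0,0],"travel":[0,0,0],"jaw":-0.5},{"rot":[0,0,0],"travel":[0,0,0],"jaw":-0.5},{"rot":[0,0,0],"travel":[0,0,0],"jaw":-0.5},{"rot":[0,0,0],"travel":[0,0,0],"jaw":-0.5},{"rot":[0,0,0],"travel":[0,0,0],"jaw":-0.5}]' 15;  python3 -m jog '[{"rot":[0,0,0],"travel":[0.04,0,0],"jaw":-0.5},{"rot":[0,0,0],"travel":[0.03,0,0],"jaw":-0.5},{"rot":[0,0,0],"travel":[0.02,0,0],"jaw":-0.5},{"rot":[0,0,0],"travel":[0.02,0,0],"jaw":-0.5},{"rot":[0,0,0],"travel":[0,0,0],"jaw":-0.5}]' 15
python3 - <<'E'
from h import *
plan([.4997,.147,.155],35,1)
im=ctrl.get_image('wrist')[:,:,::-1]
cv2.imwrite('pics/w3.png',im)
a=ctrl.get_image('scene')[100:230,300:460,::-1]
cv2.imwrite('pics/s3.png',cv2.resize(cv2.convertScaleAbs(a,alpha=2,beta=30),None,fx=5,fy=4.6))
E
```

```text
time: 4.85
position: [0.5004, 0.1458, 0.1905]
tool_rot: [0.751, 1.437, -0.751]
ft_force: [0.8, 0.4, 0.6]
grip_width: 0.676
time: 5.35
position: [0.4997, 0.1455, 0.1564]
tool_rot: [0.75, 1.439, -0.752]
ft_force: [-0.1, 0.3, -0.5]
grip_width: 0.751
t 5.35 pos [0.4997 0.1455 0.1564] F [-0.08  0.34 -0.5 ] w 0.751 jaw 34.83 j [ 0.43  0.12 -0.81  1.78  0.09  1.28  0.2 ]
left [-0.      0.0015 -0.0014] turn 0.17
rotx -0.03 travel [0.005, 0.003, -0.004]
```

View pics/w3.png

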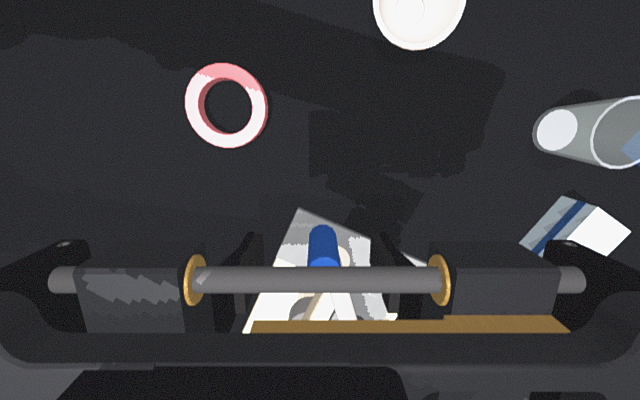

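View pics/s3.png

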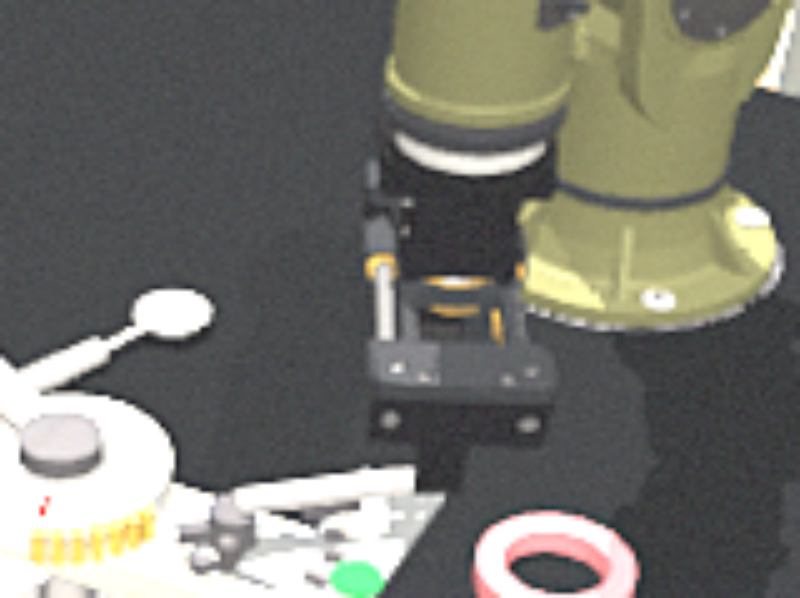

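```bash
python3 -m jog '[{"rot":[0,0,0],"travel":[0,0,0],"jaw":1},{"rot":[0,0,0],"travel":[0,0,0],"jaw":1},{"rot":[0,0,0],"travel":[0,0,0],"jaw":1},{"rot":[0,0,0],"travel":[0,0,0],"jaw":1},{"rot":[0,0,0],"travel":[0,0,0],"jaw":1},{"rot":[0,0,0],"travel":[0,0,0],"jaw":1},{"rot":[0,0,0],"travel":[0,0,0],"jaw":1},{"rot":[0,0,0],"travel":[0,0,0],"jaw":1}]' 15
```

```text
time: 6.25
position: [0.5031, 0.1475, 0.1577]
tool_rot: [0.755, 1.434, -0.745]
ft_force: [7.2, 4.4, -7.2]
grip_width: 0.199
```

```bash
python3 -m jog '[{"rot":[0,0,0],"travel":[0,0.03,-0.007],"jaw":1},{"rot":[0,0,0],"travel":[0,0.03,-0.004],"jaw":1},{"rot":[0,0,0],"travel":[0,0.03,-0.001],"jaw":1},{"rot":[0,0,0],"travel":[0,0.03,0.002],"jaw":1}]' 15; python3 -m jog '[{"rot":[0,0,0],"travel":[0,0.03,0.004],"jaw":1},{"rot":[0,0,0],"travel":[0,0.03,0.006],"jaw":1},{"rot":[0,0,0],"travel":[0,0.028,0.01],"jaw":1},{"rot":[0,0,0],"travel":[0,0.022,0.01],"jaw":1},{"rot":[0,0,0],"travel":[0,0,0],"jaw":1}]' 15
python3 - <<'E'
from h import *
b=pts(PRESS,0,.7)[1](.155);print(b)
plan(b,35,1)
for n in('top','scene'):
    a=ctrl.get_image(n)[:,:,::-1]; a=a[130:230,230:390] if n=='top' else a[120:250,260:420]
    cv2.imwrite(f'pics/{n}4.png',cv2.resize(a,None,fx=4.5,fy=4.5,interpolation=cv2.INTER_NEAREST))
E
```

```text
time: 6.65
position: [0.5261, 0.17, 0.1573]
tool_rot: [0.749, 1.442, -0.753]
ft_force: [-5.7, 2.0, 0.6]
grip_width: 0.2
time: 7.15
position: [0.5614, 0.1809, 0.1573]
tool_rot: [0.752, 1.438, -0.75]
ft_force: [0.7, 2.5, -2.1]
grip_width: 0.201
[0.55881384 0.18184392 0.155     ]
t 7.15 pos [0.5614 0.1809 0.1573] F [ 0.68  2.53 -2.06] w 0.201 jaw 34.84 j [ 0.32  0.3  -0.81  1.62  0.22  1.31  0.09]
left [-0.0026  0.001  -0.0023] turn 0.16
rotx -0.03 travel [0.008, -0.005, -0.008]
```

View pics/top4.png

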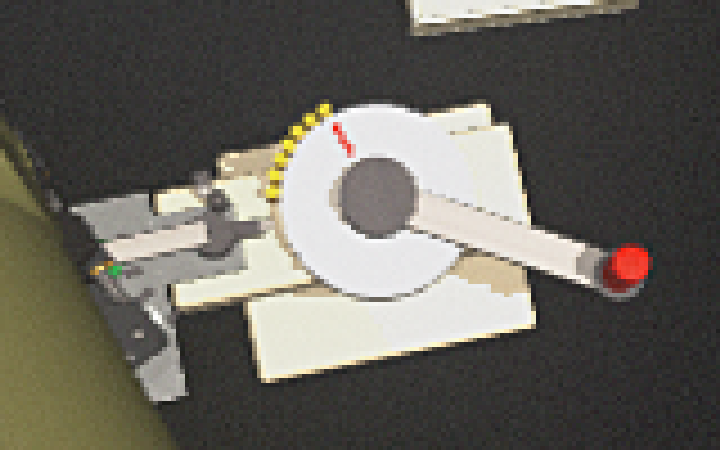

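View pics/scene4.png

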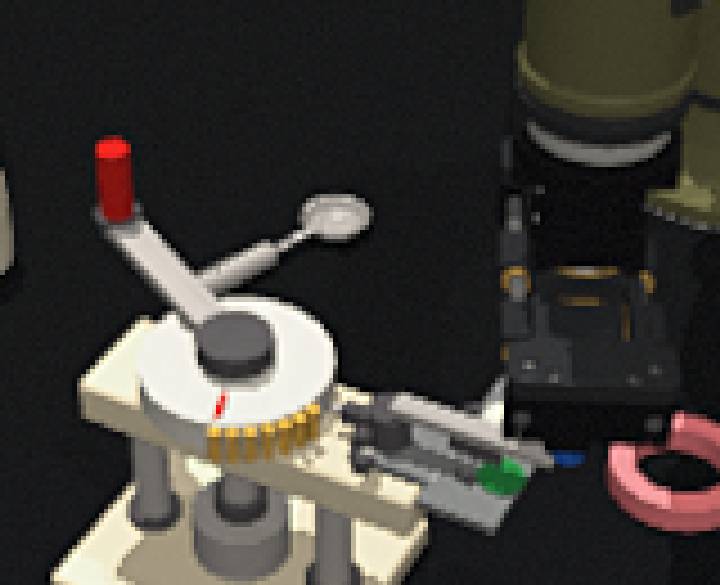

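```bash
python3 -m jog '[{"rot":[0,0,0],"travel":[0,0,0],"jaw":-0.3},{"rot":[0,0,0],"travel":[0,0,0],"jaw":-0.3},{"rot":[0,0,0],"travel":[0,0,0],"jaw":-0.3},{"rot":[0,0,0],"travel":[-0.05,0,0],"jaw":-0.3},{"rot":[0,0,0],"travel":[-0.1,0,0],"jaw":-0.3},{"rot":[0,0,0],"travel":[-0.1,0,0],"jaw":-0.3}]' 15
python3 - <<'E'
from h import *
plan(pts(PRESS)[0](.24),-19.5,11)
a=ctrl.get_image('scene')[120:250,260:420,::-1]
cv2.imwrite(f'pics/scene5.png',cv2.resize(a,None,fx=4.5,fy=4.5,interpolation=cv2.INTER_NEAREST))
E
```

```text
time: 7.85
position: [0.5603, 0.1798, 0.2343]
tool_rot: [0.75, 1.437, -0.751]
ft_force: [1.3, 1.0, 0.6]
grip_width: 0.62
t 7.85 pos [0.5603 0.1798 0.2343] F [1.3  0.97 0.61] w 0.62 jaw 34.82 j [ 0.33  0.26 -0.82  1.51  0.19  1.46  0.11]
left [-0.0127 -0.3216  0.0057] turn -54.32
rotx 0.99 travel [-0.002, -0.055, 0.08]
rotx 0.99 travel [-0.002, -0.048, 0.085]
rotx 0.99 travel [-0.002, -0.041, 0.089]
rotx 0.99 travel [-0.002, -0.033, 0.092]
rotx 0.99 travel [-0.002, -0.025, 0.094]
rotx 0.99 travel [-0.002, -0.017, 0.096]
rotx 0.99 travel [-0.002, -0.008, 0.097]
rotx 0.99 travel [-0.002, -0.0, 0.098]
```

View pics/scene5.png

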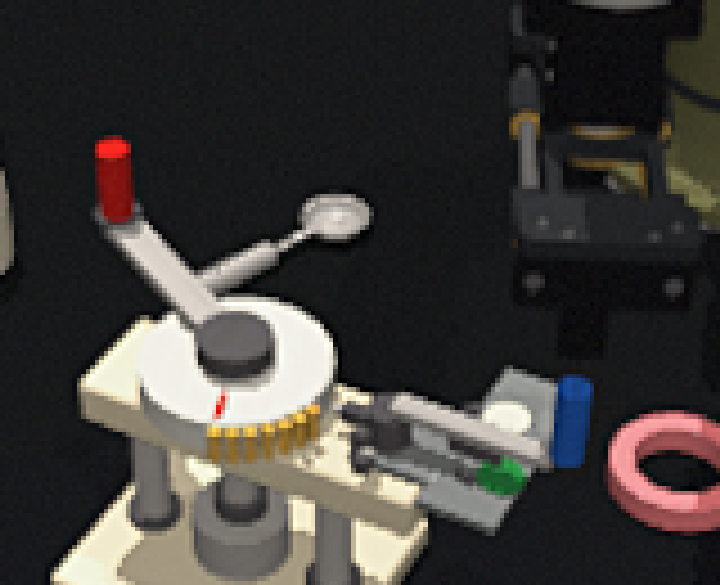

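```bash
python3 -m jog '[{"rot":[1,0,0],"travel":[-0.02,-0.055,0.08],"jaw":-0.3},{"rot":[1,0,0],"travel":[-0.02,-0.048,0.085],"jaw":-0.3},{"rot":[1,0,0],"travel":[-0.02,-0.041,0.089],"jaw":-0.3},{"rot":[1,0,0],"travel":[0,-0.033,0.092],"jaw":-0.3},{"rot":[1,0,0],"travel":[0,-0.025,0.094],"jaw":-0.3},{"rot":[1,0,0],"travel":[0,-0.017,0.096],"jaw":-0.3},{"rot":[1,0,0],"travel":[0,-0.01,0.097],"jaw":-0.3},{"rot":[1,0,0],"travel":[0,0,0.098],"jaw":-0.3}]' 15
python3 - <<'E'
from h import *
plan(pts(PRESS)[0](.24),-19.5,3)
E
```

```text
time: 8.7
position: [0.5601, -0.0557, 0.2514]
tool_rot: [1.279, 1.162, -1.279]
ft_force: [-0.5, -0.3, -0.2]
grip_width: 0.648
t 8.7 pos [ 0.5601 -0.0557  0.2514] F [-0.55 -0.27 -0.19] w 0.648 jaw -5.45 j [ 0.59  0.15 -0.61  1.55  0.09  1.47 -0.11]
left [-0.0126 -0.0861 -0.0114] turn -14.05
rotx 0.94 travel [0.013, -0.001, 0.097]
rotx 0.94 travel [0.013, 0.007, 0.096]
rotx 0.94 travel [0.013, 0.015, 0.096]
```

```bash
python3 -m jog '[{"rot":[0.94,0,0],"travel":[0,0,0.097],"jaw":-0.3},{"rot":[0.94,0,0],"travel":[0,0.007,0.096],"jaw":-0.3},{"rot":[0.94,0,0],"travel":[0,0.015,0.09],"jaw":-0.3},{"rot":[0,0,0],"travel":[0,0,0],"jaw":-0.3},{"rot":[0,0,0],"travel":[0,0,0],"jaw":-0.3}]' 15
python3 - <<'E'
from h import *
plan(pts(PRESS)[0](.158),-19.5,4)
s=ctrl.get_state()
im=ctrl.get_image('wrist'); cv2.imwrite('pics/w6.png',im[:,:,::-1])
r=pts(PRESS)[0]; print(wproj([r(.185),r(.207),r(.229)],s).round(1)); print([b for b in blobs(im,'red') if b[0][4]>50])
E
```

```text
time: 9.2
position: [0.552, -0.1399, 0.2505]
tool_rot: [1.454, 1.03, -1.454]
ft_force: [-0.2, 0.5, 0.7]
grip_width: 0.646
t 9.2 pos [ 0.552  -0.1399  0.2505] F [-0.22  0.49  0.74] w 0.646 jaw -19.41 j [ 0.67  0.16 -0.53  1.54  0.08  1.47 -0.2 ]
left [-0.0045 -0.0019 -0.0925] turn -0.09
rotx 0.00 travel [0.077, -0.003, 0.003]
rotx 0.00 travel [0.077, -0.003, 0.003]
rotx 0.00 travel [0.077, -0.003, 0.003]
rotx 0.00 travel [0.077, -0.003, 0.003]
[[313.5 204. ]
 [313.2 211.1]
 [312.9 219.4]]
[([302, 193, 23, 24, 195], [313.53, 202.49])]
```

View pics/w6.png

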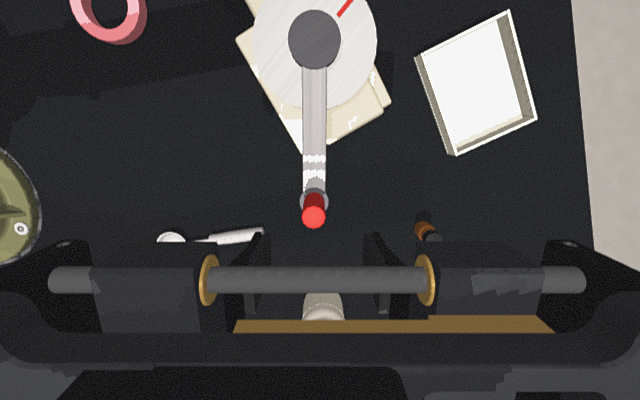

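```bash
python3 -m jog '[{"rot":[0,0,0],"travel":[0.07,-0.006,0.002],"jaw":-0.3},{"rot":[0,0,0],"travel":[0.07,-0.006,0.002],"jaw":-0.3},{"rot":[0,0,0],"travel":[0.07,0,0],"jaw":-0.3},{"rot":[0,0,0],"travel":[0.05,0,0],"jaw":-0.3},{"rot":[0,0,0],"travel":[0.04,0,0],"jaw":-0.3},{"rot":[0,0,0],"travel":[0,0,0],"jaw":-0.3},{"rot":[0,0,0],"travel":[0,0,0],"jaw":-0.3}]' 15
python3 - <<'E'
from h import *
plan(pts(PRESS)[0](.158),-19.5,4)
s=ctrl.get_state()
im=ctrl.get_image('wrist'); cv2.imwrite('pics/w7.png',im[:,:,::-1])
E
```

```text
time: 9.95
position: [0.5489, -0.1387, 0.161]
tool_rot: [1.452, 1.031, -1.452]
ft_force: [-0.0, 0.2, 0.4]
grip_width: 0.649
t 9.95 pos [ 0.5489 -0.1387  0.161 ] F [-0.02  0.2   0.37] w 0.649 jaw -19.24 j [ 0.67  0.19 -0.53  1.68  0.1   1.3  -0.21]
left [-0.0013 -0.0032 -0.003 ] turn -0.26
rotx 0.01 travel [0.003, -0.0, 0.003]
rotx 0.01 travel [0.003, -0.0, 0.003]
rotx 0.01 travel [0.003, -0.0, 0.003]
rotx 0.01 travel [0.003, -0.0, 0.003]
```

View pics/w7.png

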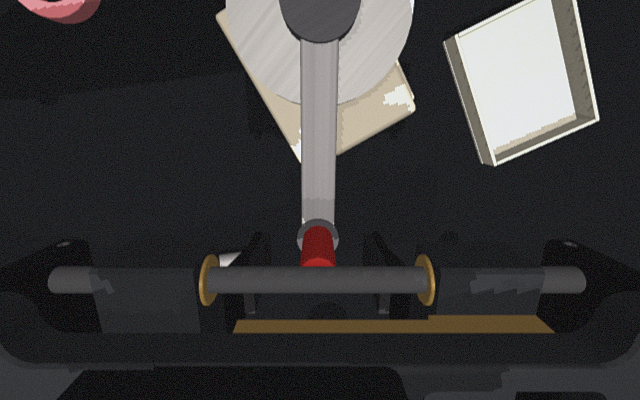

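```bash
python3 -m jog '[{"rot":[0,0,0],"travel":[0.005,0,0.01],"jaw":1},{"rot":[0,0,0],"travel":[0,0,0],"jaw":1},{"rot":[0,0,0],"travel":[0,0,0],"jaw":1},{"rot":[0,0,0],"travel":[0,0,0],"jaw":1},{"rot":[0,0,0],"travel":[0,0,0],"jaw":1},{"rot":[0,0,0],"travel":[0,0,0],"jaw":1},{"rot":[0,0,0],"travel":[0,0,0],"jaw":1}]' 30
python3 - <<'E'
from h import *
plan(pts(PRESS)[0](.158),-19.5,4)
E
```

```text
time: 10.7
position: [0.5484, -0.142, 0.1592]
tool_rot: [1.453, 1.029, -1.451]
ft_force: [3.3, -0.8, -2.0]
grip_width: 0.22
t 10.7 pos [ 0.5484 -0.142   0.1592] F [ 3.34 -0.8  -2.04] w 0.22 jaw -19.27 j [ 0.67  0.19 -0.53  1.68  0.1   1.29 -0.21]
left [-0.0008  0.0001 -0.0012] turn -0.23
rotx 0.01 travel [0.001, -0.001, 0.0]
rotx 0.01 travel [0.001, -0.001, 0.0]
rotx 0.01 travel [0.001, -0.001, 0.0]
rotx 0.01 travel [0.001, -0.001, 0.0]
```

```bash
cat > lg.py <<'E'
from h import *
s=ctrl.get_state(); d=np.array(s['position'][:2])-PRESS[:2]
th=(np.arctan2(d[1],d[0])-PRESS[2]+2*np.pi/3+np.pi)%(2*np.pi)-np.pi
a=np.arctan2(d[1],d[0]); t=np.array([-np.sin(a),np.cos(a)]); A=R.from_rotvec(s['tool_rot']).as_matrix()
F=np.array(s['ft_force']); j=np.degrees(np.arctan2(A[1,1],A[0,1]))
print('t %.2f lever %.3f r %.4f push %.2f rad %.2f Fz %.2f z %.4f jaw-tan %.1f w %.3f'%(s['time'],th,np.hypot(*d),-F[:2]@t,F[:2]@d/np.hypot(*d),F[2],s['position'][2],(j-np.degrees(a)-90+180)%360-180,s['grip_width']))
E
python3 lg.py
python3 -m jog '[{"rot":[-0.23,0,0],"travel":[0,0.0093,0],"jaw":1},{"rot":[-0.23,0,0],"travel":[0,0.0093,0],"jaw":1}]' >/dev/null; python3 lg.py
python3 -m jog '[{"rot":[-0.23,0,0],"travel":[0,0.0093,0],"jaw":1},{"rot":[-0.23,0,0],"travel":[0,0.0093,0],"jaw":1}]' >/dev/null; python3 lg.py
python3 -m jog '[{"rot":[-0.23,0,0],"travel":[0,0.0093,0],"jaw":1},{"rot":[-0.23,0,0],"travel":[0,0.0093,0],"jaw":1}]' >/dev/null; python3 lg.py
python3 -m jog '[{"rot":[-0.23,0,0],"travel":[0,0.0093,0],"jaw":1},{"rot":[-0.23,0,0],"travel":[0,0.0093,0],"jaw":1}]' >/dev/null; python3 lg.py
```

```text
t 10.70 lever 0.006 r 0.1399 push -3.42 rad -0.34 Fz -2.04 z 0.1592 jaw-tan -0.1 w 0.220
t 10.90 lever 0.027 r 0.1399 push 4.53 rad 1.10 Fz 3.66 z 0.1591 jaw-tan 1.1 w 0.220
t 11.10 lever 0.069 r 0.1399 push 5.51 rad -0.02 Fz 3.60 z 0.1591 jaw-tan 1.0 w 0.220
t 11.30 lever 0.109 r 0.1400 push 6.03 rad 0.44 Fz 4.28 z 0.1591 jaw-tan 1.0 w 0.219
t 11.50 lever 0.149 r 0.1401 push 5.39 rad -0.67 Fz 3.76 z 0.1591 jaw-tan 1.0 w 0.221
```

```bash
python3 -m jog '[{"rot":[-0.23,0,0],"travel":[0,0.0093,0],"jaw":1},{"rot":[-0.23,0,0],"travel":[0,0.0093,0],"jaw":1}]' >/dev/null; python3 lg.py
python3 -m jog '[{"rot":[-0.23,0,0],"travel":[0,0.0093,0],"jaw":1}]' >/dev/null; python3 lg.py
python3 -m jog '[{"rot":[-0.23,0,0],"travel":[0,0.0093,0],"jaw":1}]' >/dev/null; python3 lg.py
python3 -m jog '[{"rot":[-0.23,0,0],"travel":[0,0.0093,0],"jaw":1}]' >/dev/null; python3 lg.py
python3 -m jog '[{"rot":[-0.23,0,0],"travel":[0,0.0093,0],"jaw":1}]' >/dev/null; python3 lg.py
python3 - <<'E'
from h import *
a=ctrl.get_image('scene')[:,:,::-1]; cv2.imwrite('pics/s8.png',a); cv2.imwrite('pics/s8c.png',cv2.resize(a[130:250,250:420],None,fx=4.5,fy=4.5,interpolation=cv2.INTER_NEAREST))
cv2.imwrite('pics/w8.png',ctrl.get_image('wrist')[:,:,::-1]);cv2.imwrite('pics/t8.png',ctrl.get_image('top')[:,:,::-1])
E
```

```text
t 11.70 lever 0.188 r 0.1401 push 4.90 rad -0.74 Fz 3.58 z 0.1591 jaw-tan 1.0 w 0.225
t 11.80 lever 0.208 r 0.1401 push 6.41 rad 0.37 Fz 4.89 z 0.1591 jaw-tan 1.1 w 0.219
t 11.90 lever 0.220 r 0.1402 push 10.71 rad -0.07 Fz 7.75 z 0.1591 jaw-tan 1.5 w 0.218
t 12.00 lever 0.232 r 0.1401 push 12.75 rad -0.66 Fz 8.70 z 0.1590 jaw-tan 1.9 w 0.222
t 12.10 lever 0.243 r 0.1400 push 14.77 rad -1.10 Fz 9.25 z 0.1590 jaw-tan 2.5 w 0.222
```

View pics/s8c.png

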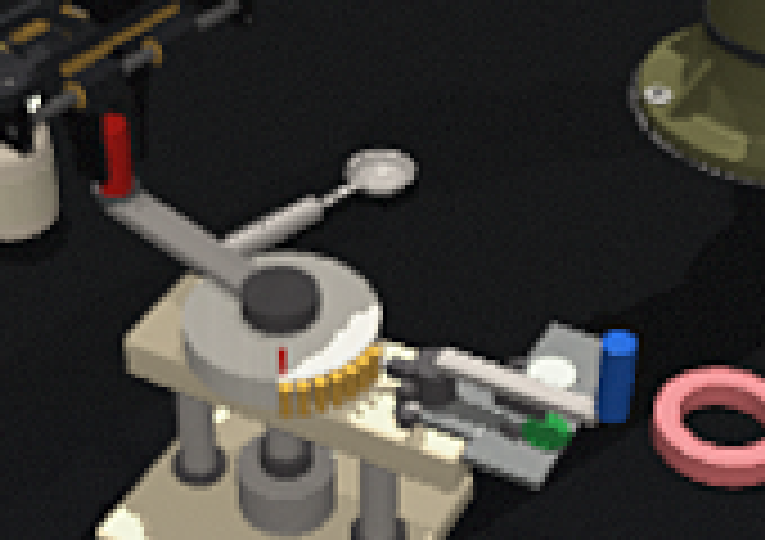

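View pics/t8.png

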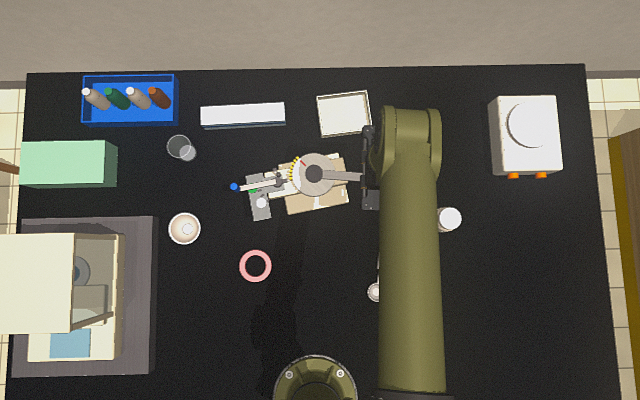

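```bash
cat >> h.py <<'E'
def drum(im,n='scene',z=.158):
    hsv=cv2.cvtColor(im,cv2.COLOR_RGB2HSV)
    m=((hsv[...,0]<8)|(hsv[...,0]>172))&(hsv[...,1]>120)&(hsv[...,2]>60)
    ys,xs=np.nonzero(m); out=[]
    for x,y in zip(xs,ys):
        q=ray(n,(x,y),z)[:2]-PRESS[:2]
        if .028<np.hypot(*q)<.056: out.append(q)
    if not out: return None
    q=np.mean(out,0); return len(out),round(float(np.hypot(*q)),4),round(float((np.arctan2(q[1],q[0])-PRESS[2])),3)
E
python3 - <<'E'
from h import *
for f,n in [('scene0','scene'),('top0','top'),('s1','scene'),('s8','scene'),('t8','top')]:
    for z in (.158,.165): print(f,z,drum(cv2.imread(f'pics/{f}.png')[:,:,::-1].copy(),n,z))
E
```

```text
scene0 0.158 (5, 0.0328, 0.221)Traceback (most recent call last):
  File "<stdin>", line 3, in <module>
  File "h.py", line 61, in drum
    q=ray(n,(x,y),z)[:2]-PRESS[:2]
      ~~~^^^^^^^^^^^
  File "h.py", line 10, in ray
    m=ctrl.camera_model(n);E=np.array(m['extrinsics'])
ValueError: time passes only in moves, steps and waits
```

```bash
python3 - <<'E'
s=open('h.py').read()
s=s.replace("ctrl.camera_model(","CM(")
s=s.replace("def proj","import functools\n@functools.lru_cache(None)\ndef CM(n): return ctrl.camera_model(n)\ndef proj",1)
open('h.py','w').write(s)
E
python3 - <<'E'
from h import *
for f,n in [('scene0','scene'),('top0','top'),('s1','scene'),('s8','scene'),('t8','top')]:
    for z in (.158,.165,.172): print(f,z,drum(cv2.imread(f'pics/{f}.png')[:,:,::-1].copy(),n,z))
E
python3 lg.py
```

```text
scene0 0.158 (5, 0.0328, 0.221)
scene0 0.165 (7, 0.0383, 0.287)
scene0 0.172 (7, 0.046, 0.333)
top0 0.158 (7, 0.0443, 0.307)
top0 0.165 (7, 0.043, 0.323)
top0 0.172 (7, 0.0417, 0.339)
s1 0.158 (5, 0.0328, 0.221)
s1 0.165 (7, 0.0383, 0.287)
s1 0.172 (7, 0.046, 0.333)
s8 0.158 (4, 0.0339, 0.528)
s8 0.165 (6, 0.0387, 0.526)
s8 0.172 (6, 0.0466, 0.529)
t8 0.158 (11, 0.0433, 0.553)
t8 0.165 (11, 0.0422, 0.574)
t8 0.172 (11, 0.0411, 0.596)
t 12.25 lever 0.258 r 0.1400 push 7.57 rad -0.38 Fz 6.76 z 0.1590 jaw-tan 1.6 w 0.217
```

```bash
python3 -m jog '[{"rot":[-0.23,0,0],"travel":[0,0.0093,0],"jaw":1}]' >/dev/null; python3 lg.py
python3 -m jog '[{"rot":[-0.23,0,0],"travel":[0,0.0093,0],"jaw":1}]' >/dev/null; python3 lg.py
python3 -m jog '[{"rot":[-0.23,0,0],"travel":[0,0.0093,0],"jaw":1}]' >/dev/null; python3 lg.py
python3 -m jog '[{"rot":[-0.23,0,0],"travel":[0,0.0093,0],"jaw":1}]' >/dev/null; python3 lg.py
python3 -m jog '[{"rot":[-0.23,0,0],"travel":[0,0.0093,0],"jaw":1}]' >/dev/null; python3 lg.py
python3 -m jog '[{"rot":[-0.23,0,0],"travel":[0,0.0093,0],"jaw":1}]' >/dev/null; python3 lg.py
python3 -m jog '[{"rot":[-0.23,0,0],"travel":[0,0.0093,0],"jaw":1}]' >/dev/null; python3 lg.py
python3 -m jog '[{"rot":[-0.23,0,0],"travel":[0,0.0093,0],"jaw":1}]' >/dev/null; python3 lg.py
```

```text
t 12.35 lever 0.273 r 0.1400 push 10.71 rad -1.50 Fz 6.67 z 0.1590 jaw-tan 1.9 w 0.224
t 12.45 lever 0.298 r 0.1401 push 8.92 rad -0.19 Fz 4.50 z 0.1591 jaw-tan 1.6 w 0.220
t 12.55 lever 0.321 r 0.1401 push 6.64 rad -0.42 Fz 5.21 z 0.1590 jaw-tan 1.5 w 0.219
t 12.65 lever 0.342 r 0.1402 push 6.82 rad -0.90 Fz 5.29 z 0.1590 jaw-tan 1.4 w 0.222
t 12.75 lever 0.363 r 0.1401 push 6.10 rad -1.04 Fz 5.44 z 0.1591 jaw-tan 1.4 w 0.222
t 12.85 lever 0.379 r 0.1402 push 10.19 rad -0.91 Fz 8.41 z 0.1590 jaw-tan 1.6 w 0.224
t 12.95 lever 0.388 r 0.1402 push 14.68 rad -2.03 Fz 9.28 z 0.1590 jaw-tan 2.2 w 0.218
t 13.05 lever 0.403 r 0.1402 push 14.99 rad -0.86 Fz 8.03 z 0.1590 jaw-tan 2.5 w 0.221
```

```bash
for i in 1; do :; done
python3 -m jog '[{"rot":[-0.23,0,0],"travel":[0,0.0093,0],"jaw":1}]' >/dev/null; python3 lg.py
python3 -m jog '[{"rot":[-0.23,0,0],"travel":[0,0.0093,0],"jaw":1}]' >/dev/null; python3 lg.py
python3 -m jog '[{"rot":[-0.23,0,0],"travel":[0,0.0093,0],"jaw":1}]' >/dev/null; python3 lg.py
python3 -m jog '[{"rot":[-0.23,0,0],"travel":[0,0.0093,0],"jaw":1}]' >/dev/null; python3 lg.py
python3 -m jog '[{"rot":[-0.23,0,0],"travel":[0,0.0093,0],"jaw":1}]' >/dev/null; python3 lg.py
python3 -m jog '[{"rot":[-0.23,0,0],"travel":[0,0.0093,0],"jaw":1}]' >/dev/null; python3 lg.py
python3 -m jog '[{"rot":[-0.23,0,0],"travel":[0,0.0093,0],"jaw":1}]' >/dev/null; python3 lg.py
python3 -m jog '[{"rot":[-0.23,0,0],"travel":[0,0.0093,0],"jaw":1}]' >/dev/null; python3 lg.py
python3 - <<'E'
from h import *
for n in('scene','top'):
    a=ctrl.get_image(n); cv2.imwrite(f'pics/{n}9.png',a[:,:,::-1]); print(n,drum(a,n,.168),drum(a,n,.172))
E
python3 lg.py
```

```text
t 13.15 lever 0.429 r 0.1403 push 9.77 rad -1.38 Fz 6.34 z 0.1590 jaw-tan 2.1 w 0.220
t 13.25 lever 0.455 r 0.1404 push 7.06 rad -0.68 Fz 4.34 z 0.1590 jaw-tan 1.8 w 0.223
t 13.35 lever 0.478 r 0.1404 push 7.26 rad -0.68 Fz 5.11 z 0.1591 jaw-tan 1.7 w 0.218
t 13.45 lever 0.500 r 0.1405 push 6.26 rad -0.39 Fz 4.96 z 0.1591 jaw-tan 1.6 w 0.222
t 13.55 lever 0.521 r 0.1405 push 6.71 rad -1.47 Fz 3.59 z 0.1591 jaw-tan 1.5 w 0.220
t 13.65 lever 0.539 r 0.1405 push 9.64 rad -1.43 Fz 6.21 z 0.1590 jaw-tan 1.6 w 0.225
t 13.75 lever 0.548 r 0.1406 push 13.56 rad -2.07 Fz 8.87 z 0.1590 jaw-tan 2.2 w 0.220
t 13.85 lever 0.560 r 0.1406 push 13.74 rad -1.89 Fz 8.91 z 0.1590 jaw-tan 2.6 w 0.221
scene (8, 0.0388, 0.844) (8, 0.0432, 0.811)
top (10, 0.0404, 0.857) (10, 0.04, 0.873)
t 13.95 lever 0.567 r 0.1406 push 10.39 rad -1.56 Fz 6.82 z 0.1590 jaw-tan 2.2 w 0.221
```

```bash
python3 -m jog '[{"rot":[-0.23,0,0],"travel":[0,0.0093,-0.001],"jaw":1}]' >/dev/null; python3 lg.py
python3 -m jog '[{"rot":[-0.23,0,0],"travel":[0,0.0093,-0.001],"jaw":1}]' >/dev/null; python3 lg.py
python3 -m jog '[{"rot":[-0.23,0,0],"travel":[0,0.0093,0],"jaw":1}]' >/dev/null; python3 lg.py
python3 -m jog '[{"rot":[-0.23,0,0],"travel":[0,0.0093,0],"jaw":1}]' >/dev/null; python3 lg.py
python3 -m jog '[{"rot":[-0.23,0,0],"travel":[0,0.0093,0],"jaw":1}]' >/dev/null; python3 lg.py
python3 -m jog '[{"rot":[-0.23,0,0],"travel":[0,0.0093,0],"jaw":1}]' >/dev/null; python3 lg.py
python3 -m jog '[{"rot":[-0.23,0,0],"travel":[0,0.0093,0],"jaw":1}]' >/dev/null; python3 lg.py
python3 -m jog '[{"rot":[-0.23,0,0],"travel":[0,0.0093,0],"jaw":1}]' >/dev/null; python3 lg.py
python3 -m jog '[{"rot":[-0.23,0,0],"travel":[0,0.0093,0],"jaw":1}]' >/dev/null; python3 lg.py
python3 -m jog '[{"rot":[-0.23,0,0],"travel":[0,0.0093,0],"jaw":1}]' >/dev/null; python3 lg.py
```

```text
t 14.05 lever 0.585 r 0.1406 push 8.87 rad -1.05 Fz 6.42 z 0.1590 jaw-tan 2.3 w 0.224
t 14.15 lever 0.611 r 0.1407 push 7.47 rad 0.90 Fz 4.83 z 0.1591 jaw-tan 2.0 w 0.217
t 14.25 lever 0.634 r 0.1408 push 6.01 rad 0.01 Fz 5.17 z 0.1590 jaw-tan 1.9 w 0.221
t 14.35 lever 0.656 r 0.1408 push 5.94 rad 0.24 Fz 5.01 z 0.1591 jaw-tan 1.7 w 0.217
t 14.45 lever 0.678 r 0.1409 push 5.60 rad -0.39 Fz 3.82 z 0.1590 jaw-tan 1.7 w 0.223
t 14.55 lever 0.697 r 0.1409 push 7.67 rad -0.45 Fz 5.36 z 0.1591 jaw-tan 1.7 w 0.218
t 14.65 lever 0.707 r 0.1409 push 12.56 rad -1.58 Fz 8.66 z 0.1590 jaw-tan 2.2 w 0.222
t 14.75 lever 0.716 r 0.1408 push 15.30 rad -2.71 Fz 9.36 z 0.1590 jaw-tan 2.8 w 0.224
t 14.85 lever 0.734 r 0.1409 push 12.14 rad -2.42 Fz 7.37 z 0.1590 jaw-tan 2.9 w 0.222
t 14.95 lever 0.763 r 0.1410 push 10.58 rad -1.25 Fz 5.78 z 0.1590 jaw-tan 2.5 w 0.221
```

```bash
python3 -m jog '[{"rot":[-0.23,0,0],"travel":[0,0.0093,0],"jaw":1}]' >/dev/null; python3 lg.py
python3 -m jog '[{"rot":[-0.23,0,0],"travel":[0,0.0093,0],"jaw":1}]' >/dev/null; python3 lg.py
python3 -m jog '[{"rot":[-0.23,0,0],"travel":[0,0.0093,0],"jaw":1}]' >/dev/null; python3 lg.py
python3 -m jog '[{"rot":[-0.12,0,0],"travel":[0,0.0047,0],"jaw":1}]' >/dev/null; python3 lg.py
python3 -m jog '[{"rot":[-0.12,0,0],"travel":[0,0.0047,0],"jaw":1}]' >/dev/null; python3 lg.py
```

```text
t 15.05 lever 0.790 r 0.1411 push 8.88 rad -1.12 Fz 5.57 z 0.1591 jaw-tan 2.1 w 0.220
t 15.15 lever 0.811 r 0.1411 push 7.75 rad -0.86 Fz 5.09 z 0.1591 jaw-tan 2.0 w 0.225
t 15.25 lever 0.833 r 0.1412 push 7.03 rad -0.38 Fz 4.23 z 0.1591 jaw-tan 1.9 w 0.219
t 15.35 lever 0.845 r 0.1412 push 6.61 rad 0.15 Fz 4.37 z 0.1591 jaw-tan 1.9 w 0.224
t 15.45 lever 0.854 r 0.1412 push 6.95 rad -0.07 Fz 5.26 z 0.1591 jaw-tan 1.9 w 0.219
```

```bash
python3 -m jog '[{"rot":[-0.06,0,0],"travel":[0,0.003,0],"jaw":1}]' >/dev/null; python3 lg.py
python3 -m jog '[{"rot":[0,0,0],"travel":[0,0.002,0],"jaw":1}]' >/dev/null; python3 lg.py
python3 - <<'E'
from h import *
for n in('scene','top'):
    a=ctrl.get_image(n); cv2.imwrite(f'pics/{n}10.png',a[:,:,::-1]); print(n,drum(a,n,.168),drum(a,n,.172))
    a=a[130:250,250:420] if n=='scene' else a[120:240,230:400]
    cv2.imwrite(f'pics/{n}10c.png',cv2.resize(a[:,:,::-1],None,fx=4.5,fy=4.5,interpolation=cv2.INTER_NEAREST))
E
python3 lg.py
```

```text
t 15.55 lever 0.858 r 0.1412 push 7.50 rad -0.20 Fz 4.00 z 0.1591 jaw-tan 2.0 w 0.221
t 15.65 lever 0.859 r 0.1412 push 8.13 rad -1.08 Fz 4.93 z 0.1591 jaw-tan 1.9 w 0.219
scene (7, 0.0418, 1.148) (7, 0.0456, 1.089)
top (11, 0.0413, 1.151) (11, 0.041, 1.168)
t 15.75 lever 0.859 r 0.1412 push 8.32 rad -0.20 Fz 4.45 z 0.1591 jaw-tan 1.9 w 0.221
```

View pics/scene10c.png

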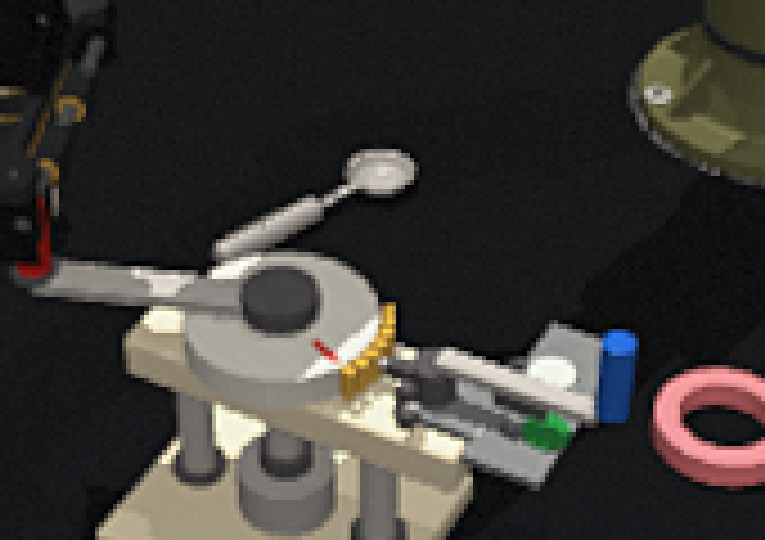

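View pics/top10c.png

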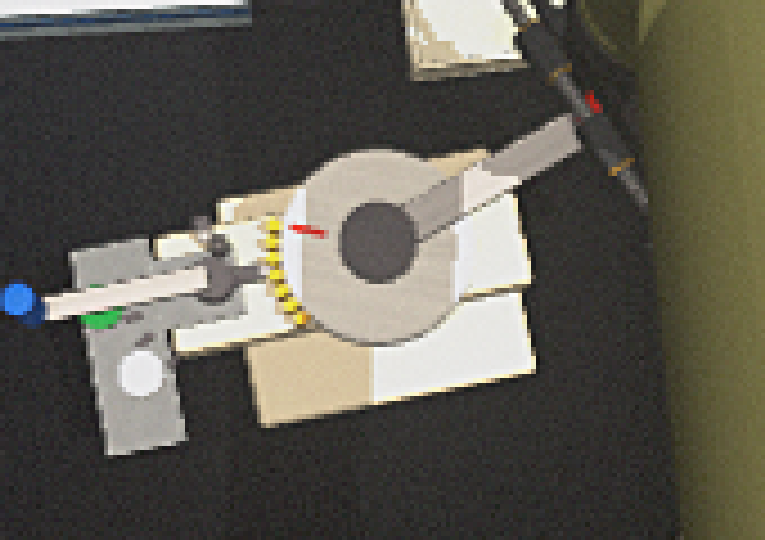

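```bash
python3 -m jog '[{"rot":[-0.06,0,0],"travel":[0,0.004,0],"jaw":1}]' >/dev/null; python3 lg.py
python3 -m jog '[{"rot":[0,0,0],"travel":[0,0,0],"jaw":1},{"rot":[0,0,0],"travel":[0,0,0],"jaw":1},{"rot":[0,0,0],"travel":[0,0,0],"jaw":1},{"rot":[0,0,0],"travel":[0,0,0],"jaw":1}]' >/dev/null; python3 lg.py
python3 -m jog '[{"rot":[0,0,0],"travel":[0,0,0],"jaw":1},{"rot":[0,0,0],"travel":[0,0,0],"jaw":1},{"rot":[0,0,0],"travel":[0,0,0],"jaw":1},{"rot":[0,0,0],"travel":[0,0,0],"jaw":1},{"rot":[0,0,0],"travel":[0,0,0],"jaw":1},{"rot":[0,0,0],"travel":[0,0,0],"jaw":1}]' >/dev/null; python3 lg.py
python3 - <<'E'
from h import *
for n in('scene','top'):
    a=ctrl.get_image(n); cv2.imwrite(f'pics/{n}11.png',a[:,:,::-1]); print(n,drum(a,n,.168),drum(a,n,.172))
E
python3 lg.py
```

```text
t 15.85 lever 0.863 r 0.1412 push 10.50 rad -1.00 Fz 6.39 z 0.1590 jaw-tan 2.0 w 0.223
t 16.25 lever 0.862 r 0.1412 push 9.86 rad -1.01 Fz 6.22 z 0.1591 jaw-tan 1.9 w 0.222
t 16.85 lever 0.862 r 0.1412 push 9.47 rad -0.62 Fz 5.28 z 0.1591 jaw-tan 2.0 w 0.221
scene (7, 0.0418, 1.148) (7, 0.0456, 1.089)
top (11, 0.0413, 1.151) (11, 0.041, 1.168)
t 16.95 lever 0.862 r 0.1413 push 10.12 rad -0.46 Fz 5.41 z 0.1591 jaw-tan 2.0 w 0.219
```

```bash
python3 -c "
from bench import ctrl
print(ctrl.close_job())"
```

```text
the job is handed in; nothing more can be done
None
```

I threw the blue selector into the green notch with the red lever still at rest. Then I swung the red lever counter-clockwise to the fourth click and handed the job in still gripping it there.

- **Clicks by feel:** the push stepped up at lever angles of about 0.21 (first tooth met), 0.375, 0.535 and 0.70 rad. The fifth step, the gap after click four, began at about 0.857 rad. I stopped there.
- **Last checks:** the lever held still at 0.862 rad with about 10 N of push and a 30 N grip. The selector was still at the green mark. The drum angle read about 1.15 to 1.17 rad from the top camera and 1.09 to 1.15 rad from the scene camera. The step spacing puts it at about 1.16, inside the 1.09 to 1.235 window. The low scene reading depends on the height assumed for the drum's top face.
- **Failures on the way:** the first grasp of the selector closed above its handle, because the real fingertips sit about 36 mm behind the reported TCP. I reopened, went lower, and it then gripped.
- **Not checked:** I did not measure whether the other things on the bench had moved. The arm kept clear of them.

The run took about 17 s.

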